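Bring the dosing cartridge to the sample jar

TASK

Free the dosing cartridge from its bayonet stand by turning its red grip anticlockwise (seen from above) until it stops, lift it straight out, and carry it over the tray of closed jars to the open jar on the stirrer, without touching the tray or the open jar and without disturbing any other item. Finish while still holding it, upright and motionless, with its nozzle tip over the middle of the open jar's mouth, about one centimetre above the rim and touching nothing, ready to dose.

Things in the scene. Friction and masses are not known exactly. Their poses are not given: they have to be found in the camera images.
- dock: Fixed aluminium bayonet stand, foot 100 x 86 mm, left or right of the tray; origin: centre of its underside, z up along the bore. Seat plate top at z = 62 mm; dark ring of lips above it (radius 21-36 mm, z 70.5-75.5 mm) with two 15 mm slots along its +x and -x (green marks). Stops end the anticlockwise turn with the lugs in the slots, where the cartridge's x is parallel to the stand's x.
- cartridge_grip (a point): Centre of the cartridge's red bar grip: 34 mm long along x, 14 mm thick along y, 44 mm high along z (z up, along the cartridge); pinch it across its thickness. At the start 114 mm above the table, turned 1.0 to 1.25 rad clockwise of the release position; it turns anticlockwise to the stop with only light friction.
- cartridge_tip (a point): Tip of the cartridge's white nozzle, 6 mm across, 102 mm below the grip centre; same axes. At the start 12 mm above the table, inside the stand.
- cartridge: The loose dosing cartridge, about 0.1 kg, 124 mm high; origin at the nozzle tip. Blue barrel 30 mm across; two red lugs in line with the bar (60 mm from end to end, 9 mm wide, 50 to 56 mm above the tip) lie under the stand's lips. Locked, it lifts only 2 mm; turned to the stop, its lugs are free after 14 mm of lift and its tip is above the stand after 64 mm.
- stirrer: Fixed white magnetic stirrer 150 x 140 mm, origin at the centre of its underside; its round white plate, 120 mm across, has its top at z = 60 mm.
- jar: The target: loose open pale jar with a blue band round its neck, on the stirrer's plate within 15 mm of its centre. 60 mm across, 72 mm high, mouth 46 mm inside and 52 mm outside diameter; origin at the centre of its underside, z up.
- jar_rim (a point): Centre of the open jar's mouth, level with the rim, 132 mm above the table.
- tray: Fixed grey tray 290 mm long (along its x) and 64 mm wide, 30 mm high, lying between stand and stirrer; origin at the centre of its underside. It holds four closed jars standing in a row, whose tops are 109 mm above the table.
- sample0: Closed jar in the tray, 50 mm across, 105 mm high, red or white cap; origin at the centre of its underside. Leave alone.
- sample1: Closed jar in the tray, 50 mm across, 105 mm high, red or white cap; origin at the centre of its underside. Leave alone.
- sample2: Closed jar in the tray, 50 mm across, 105 mm high, red or white cap; origin at the centre of its underside. Leave alone.
- sample3: Closed jar in the tray, 50 mm across, 105 mm high, red or white cap; origin at the centre of its underside. Leave alone.
- amber_bottle: Amber bottle 48 mm across, 110 mm high, standing beyond; origin under its centre. Leave alone.
- spare_cup: Empty pinkish cup 70 mm across, 70 mm high; origin under its centre. Leave alone.
- red_lid: Red lid lying flat, 84 mm across, 14 mm high; origin under its centre. Leave alone.
There are look-alikes about, which are no part of the job. Leave any yellow look-alike of the cartridge alone.

How it is judged:
By the outcome, as a careful person would: the job done as asked, in the order asked, and still so for the second after the job is handed in, while the arm keeps its last pose, push and grip.
It also fails if it takes over 51 s, if anything falls off the work surface, if the arm or the gripper's body presses on something with over 40 N, if the wrist force passes 120 N, or if a joint passes its speed limit or range.

ROBOT

A 7-joint arm with a two-finger parallel gripper is mounted at the origin on the work surface. World frame = base frame: x ahead of the robot, y to its left, z up, the work surface at z = 0. Lengths are in mm, angles in rad, forces in N, time in s.
With the tool pointing down it reaches from about 400 to 875 mm from the base axis. Payload 4.4 kg.
Tool frame: the origin (TCP) lies midway between the tips of the shut fingers; the grasp point (between the pads) lies 19 mm behind it; z points along the fingers, y is the line along which they close (so a half turn about z gives the same grasp; the last joint's range is limited). The gripper opens to 85 mm and grips with 20 to 120 N. Pads are 22 mm wide; open, the fingers measure 114 mm over their backs; the gripper's body (76 mm by 85 mm) begins 54 mm behind the grasp point. The pads swing forward as they close: fully open they stand 13 mm farther back than shut.
Start: joints at [1.189, 0.628, 0.038, 1.517, -0.027, 0.996, -0.02], TCP at [201.903, -617.862, 231.313] pointing down, gripper open.
Joint ranges: [-3.06, 3.06], [-0.37, 2.12], [-1.25, 1.32], [0.18, 2.47], [-1.1, 4.24], [0.23, 1.98], [-2.94, 2.94]. Speed limits (rad/s): [2.57, 2.57, 3.14, 3.14, 3.14, 3.14, 3.14].

INTERFACE

Orientations are given as [roll, pitch, yaw] about the fixed x, y, z axes, in that order (R = Rz(yaw) Ry(pitch) Rx(roll)).
In Python, from cell import telemetry, eyes, ctrl, finder gives the robot as it stands.
- The arm moves only by the tool move_arm, never from a script. Its argument "steps" is a list of rows, each a list of 7 numbers: the turn, a rotation vector about the world's x, y, z in degrees, then the shift along the world's x, y, z in m, then the finger opening in m, from 0 to 0.0854. A call has 1 to 5 rows; each row shifts and turns the commanded pose from where the row before left it; what a row does not reach is not made up. A row lasts 1/10 s, in which the tool goes at most 50 mm and 8.59 degrees, less where a joint would pass 70% of its speed; a pose out of reach is approached as far as the arm can. A call with a gripper value outside its range is refused whole. The fingers move at their own pace and stop on an object; the grip force is fixed at half the most. Time passes only in rows, so rows that do not move let the fingers close. It gives the time, the measured TCP pose, the force, the opening and the grip force at its end, in the units of the state.
- telemetry.read_state(): the state, without advancing time (a new reading comes with each control period).
- eyes.get_image(name): name is "scene" or "top" or "wrist"; returns (picture, depth): 400x640x3 uint8, blue, green, red; 400x640 float32, mm along the optical axis (not along the pixel's ray), 0 where there is no reading.
- eyes.calibration(name): a dict with "fx", "fy", "cx", "cy" (pixels), "position" and "attitude" of the camera in the world. Camera axes: x right, y down, z forward; pixel columns grow to the right and rows downward; lengths in mm; the calibration is good to about 2 mm. A picture is of the moment at which its call begins: read the wrist's pose just before it. calibration takes no time and is no camera call; for the wrist camera it gives the pose at the moment of the call.
- ctrl.finish_job(): hands the job in; it is judged then, once.
Trained networks look in the newest picture that a camera, given by its name, has taken for a name from the list of things; names that differ only in an ending like _2 or _b are one class to them, and where a whole thing is asked for, a point or a joint stands for the part that bears it (a point fixed in the world has none). Each returns a list of dicts, best first, with "confidence" (0 to 1); they miss things now and then, are a little off and sometimes report something else, mostly with a low value. They report only what shows in the picture. A call takes as long as a camera call. They do not tell look-alikes from the thing itself.
- finder.boxes_of(camera, name): "location" ([x, y, z] in mm, in the coordinates of the camera as it stood for that picture, good to about 4 mm: the middle of the surface that is visible of it).
- finder.cut_out(camera, name): "mask" (400x640 bool, what is visible of it).
- finder.pinpoint(camera, name): "location" ([x, y, z] in mm, in the coordinates of the camera as it stood for that picture, good to about 4 mm: a listed point, or the origin of a listed thing).
The state is a dict: "clock": time; "qpos": joint angles; "qd": joint speeds; "tau": joint torques, N m; "eef_pos": TCP position; "tool_rot": TCP orientation; "force": force on the tool from outside, world axes, zero at the start; "torque": the same for the moment, N m; "width": finger opening in mm; "gripper_force": force on a finger pad.
Only numpy, scipy, OpenCV 4.12 (cv2) and the standard library are available. Lean on these libraries where they do the work, as an engineer would, in place of code of your own. Each camera call takes 0.05 s, during which the arm holds its last target. There are 200 camera calls.

## Working session

There is one attempt and no reset: what is moved stays moved. The work goes in short steps, Python scripts to look and compute and a tool call to move; the robot and the scene stay as the last step left them, time stands still between calls to the robot, and variables do not carry over. Pictures are saved under pics/ and viewed, at most 13 in all, crops included, and the job is handed in when it is done.

Besides the shell and the picture viewer there is one more tool, called in YAML: its name, and indented under it one key for each argument. move_arm: Moves the arm, as the interface text tells. Its arguments: {"type":"object","properties":{"steps":{"type":"array"}},"required":["steps"]}

```bash
mkdir -p pics; cat > h.py <<'E'
from cell import telemetry, eyes, ctrl, finder
import numpy as np, cv2
from scipy.spatial.transform import Rotation as R
def Rc(c):
    a=np.array(c["attitude"],float)
    if a.shape==(3,3): return a
    return R.from_euler('xyz',a).as_matrix() if a.size==3 else R.from_quat(a).as_matrix()
def w(cal,p): return Rc(cal)@np.array(p,float)+np.array(cal["position"])
def pin(cam,n,cal,k=2,f=None):
    for d in (f or finder.pinpoint)(cam,n)[:k]: print(cam,n,round(d["confidence"],2),w(cal,d["location"]).round(1), {q:v for q,v in d.items() if q not in("confidence","location")} or '')
E
python3 - <<'E'
from h import *
s=telemetry.read_state(); print(s)
for c in("scene","top"):
    cal=eyes.calibration(c); print(cal)
    im,d=eyes.get_image(c); cv2.imwrite(f"pics/{c}0.png",im); np.save(f"{c}0.npy",d)
    for n in("cartridge_grip","dock","jar_rim","tray","stirrer"): pin(c,n,cal,3)
print(telemetry.read_state()["clock"])
E
```

```text
{'clock': 0.0, 'qpos': array([ 1.18920385,  0.629367  ,  0.03843969,  1.51836493, -0.02696318,
        0.99626011, -0.01998213]), 'qd': array([ 0.00017006,  0.00038746,  0.00063781, -0.00152871,  0.0002954 ,
       -0.00103091,  0.00050478]), 'tau': array([ 7.88569560e-04, -5.63384843e+01,  1.22604165e+00, -1.93441987e+01,
        1.09389154e-02,  1.04934137e-02,  1.35036686e-05]), 'eef_pos': array([ 201.6989042 , -617.26973637,  230.37649242]), 'tool_rot': array([-3.13971200e+00,  5.51587551e-05,  3.15832335e-01]), 'force': array([-0.27672336,  0.24584821,  0.43123586]), 'torque': array([ 0.02298939, -0.04376073, -0.00793491]), 'gripper_force': 0.0, 'width': 85.22376563441226}
{'fx': 497.0699402822074, 'fy': 497.0699402822074, 'cx': 317.0998094619656, 'cy': 199.68995746568453, 'position': array([1252.84475038,  227.55115508,  927.76526659]), 'attitude': array([-2.42017402,  0.01328601,  1.8355635 ])}
scene cartridge_grip 0.89 [321.3 237.9 102.9] 
scene cartridge_grip 0.71 [448.5 270.4 116.7] 
scene dock 0.75 [449.7 274.9  -1. ] 
scene jar_rim 0.83 [ 475.4 -296.2  129.4] 
scene tray 0.65 [497.2 -11.7  -1. ] 
scene stirrer 0.83 [ 471.5 -285.4    4.7] 
{'fx': 432.2464053370226, 'fy': 432.2464053370226, 'cx': 318.9563056250162, 'cy': 196.08479276912806, 'position': array([ 488.43497663,   16.95343298, 1118.81473993]), 'attitude': array([-3.09052291,  0.01590594, -1.55374812])}
top cartridge_grip 0.8 [323.  232.7 100.7] 
top cartridge_grip 0.51 [441.4 270.3 112.2] 
top dock 0.82 [443.9 273.4   1.7] 
top jar_rim 0.56 [ 473.8 -297.1  130.5] 
top tray 0.63 [498.1 -15.6   1.1] 
top stirrer 0.79 [ 471.6 -283.6   -5.9] 
0.6
```

View pics/top0.png

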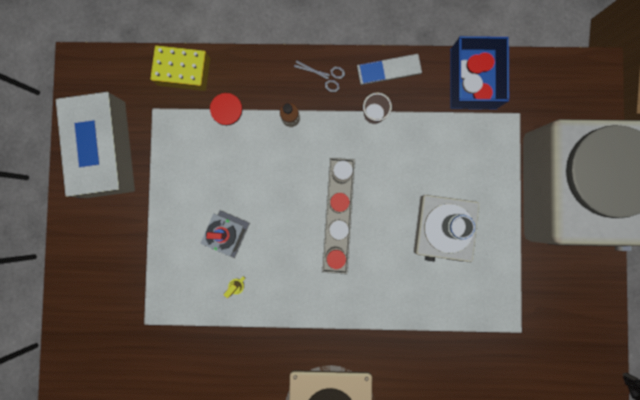

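View pics/scene0.png

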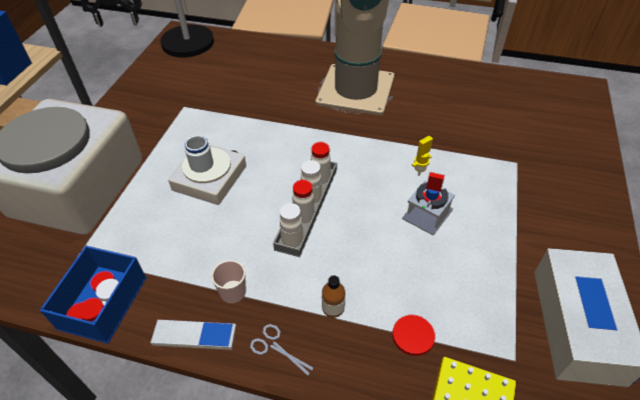

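The top view shows the dock with the red grip at about (217,235) and the yellow look-alike at (235,287). The tray's four jars run from (343,170) to (335,258), and the stirrer and open jar are at (458,226). The scene view agrees. The network's best `cartridge_grip` hit is the yellow decoy; the real one is at about (445,270). The arm isn't visible where the telemetry puts it, so I'll check that with the wrist camera.

```bash
python3 - <<'E'
from h import *
s=telemetry.read_state()
for c in("scene","top"):
    cal=eyes.calibration(c)
    for P in([202,-618,231],[0,0,300],[445,270,136]):
        p=Rc(cal).T@(np.array(P)-cal["position"]); print(c,P,cal["fx"]*p[0]/p[2]+cal["cx"],cal["fy"]*p[1]/p[2]+cal["cy"],p[2])
cal=eyes.calibration("wrist"); print(cal)
im,d=eyes.get_image("wrist"); cv2.imwrite("pics/w0.png",im)
print(np.median(d[d>0]))
# red bar and dock from scene/top depth
for c in("scene","top"):
    cal=eyes.calibration(c); im=cv2.imread(f"pics/{c}0.png").astype(int); d=np.load(f"{c}0.npy")
    v,u=np.mgrid[:400,:640]
    P=np.stack([(u-cal["cx"])/cal["fx"]*d,(v-cal["cy"])/cal["fy"]*d,d],-1)@Rc(cal).T+cal["position"]
    red=(im[...,2]>120)&(im[...,1]<70)&(im[...,0]<70)
    m=red&(np.hypot(P[...,0]-445,P[...,1]-270)<40)&(P[...,2]>128)
    q=P[m]; print(c,m.sum(),q.mean(0),q.min(0),q.max(0))
    if len(q)>3:
        r=cv2.minAreaRect(q[:,:2].astype(np.float32)); print(r); 
        e,V=np.linalg.eigh(np.cov(q[:,:2].T)); print(e,V[:,1],np.degrees(np.arctan2(V[1,1],V[0,1])))
    g=(im[...,1]>im[...,2]+25)&(im[...,1]>im[...,0]+15)&(np.hypot(P[...,0]-445,P[...,1]-270)<60)
    print("green",g.sum(),P[g].round(0)[:20].tolist())
    cv2.imwrite(f"pics/{c}0dock.png",cv2.resize(im[180:300,160:290].astype(np.uint8) if c=="top" else im[130:250,370:500].astype(np.uint8),None,fx=4,fy=4,interpolation=2))
a=cv2.imread("pics/top0dock.png");b=cv2.imread("pics/scene0dock.png");cv2.imwrite("pics/dock0.png",cv2.resize(np.hstack([a,b]),(800,369)))
E
```

```text
scene [202, -618, 231] 120.49509177184086 28.588548875080363 1344.514265214105
scene [0, 0, 300] 361.38866029849163 -5.125666227306937 1308.1846600514702
scene [445, 270, 136] 435.9326292914353 174.17247409144454 1099.5553774875805
top [202, -618, 231] 642.1349693028764 367.5217217925143 861.365926022325
top [0, 0, 300] 330.7620122928181 485.0274825867997 792.5622137270835
top [445, 270, 136] 214.31181766338665 235.39307169830664 983.4431948287665
{'fx': 311.184219813049, 'fy': 311.184219813049, 'cx': 318.7909467628299, 'cy': 205.14908084072093, 'position': array([ 271.51194297, -595.64361882,  373.15599372]), 'attitude': array([ 2.85151028e+00,  1.19289662e-03, -1.25457626e+00])}
381.77438
scene 60 [449.08063044 271.39937035 135.43790732] [442.55461957 255.96818063 131.09956998] [454.44077862 286.31858221 139.77128208]
((448.4732971191406, 271.16094970703125), (30.351287841796875, 11.870831489562988), 89.70184326171875)
[ 9.95077505 79.36826452] [0.05463898 0.99850618] 86.86785742343322
green 11 [[477.0, 256.0, 63.0], [479.0, 254.0, 62.0], [479.0, 257.0, 63.0], [476.0, 259.0, 60.0],
[... 205 characters left out ...]
38.7197601  255.92638806 130.06306666] [450.37786681 286.93658371 138.92489804]
((444.64349365234375, 271.45440673828125), (11.53916072845459, 31.080556869506836), 0.5695104002952576)
[12.21401387 83.9616577 ] [-0.03510567  0.99938361] 92.01182033957876
green 24 [[482.0, 262.0, 60.0], [482.0, 272.0, 4.0], [482.0, 270.0, 2.0], [480.0, 261.0, 64.0], [480.0, 259.0, 60.0], [480.0, 256.0, 63.0], [479.0, 267.0, 4.0], [477.0, 264.0, 61.0], [477.0, 261.0, 62.0], [477.0, 259.0, 61.0], [477.0, 257.0, 60.0], [478.0, 254.0, 63.0], [475.0, 261.0, 62.0], [475.0, 259.0, 63.0], [475.0, 256.0, 62.0], [414.0, 289.0, 63.0], [414.0, 286.0, 65.0], [414.0, 283.0, 65.0], [411.0, 290.0, 59.0], [411.0, 283.0, 65.0]]
```

View pics/dock0.png

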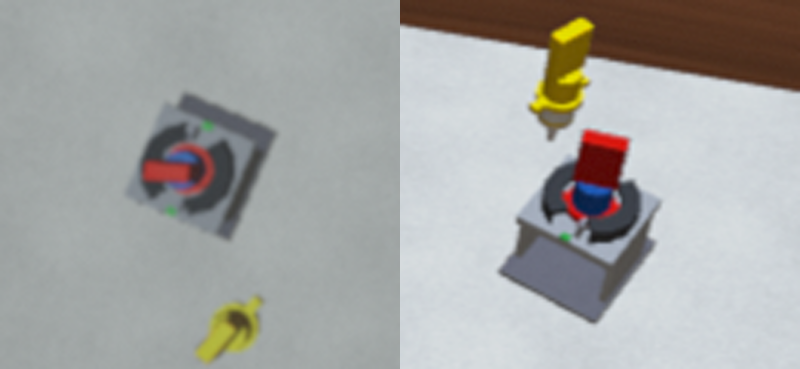

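View pics/w0.png

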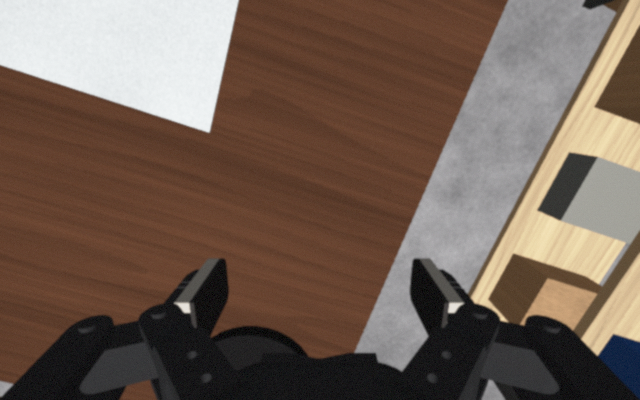

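The dock marks are at (479,258) and (413,287), so the stand's x lies at about −24°. The bar is at about 90° and the stop at about 156°, a turn of roughly 66° (1.15 rad), which fits the stated range. The telemetry also holds up: the gripper projects just outside the top view. I'm now approaching along an outward arc at height.

move_arm:
  steps:
    - [0, 0, 3, 0.031, 0.031, 0.014, 0.0854]
    - [0, 0, 3, 0.031, 0.031, 0.014, 0.0854]
    - [0, 0, 3, 0.031, 0.031, 0.014, 0.0854]
    - [0, 0, 3, 0.031, 0.031, 0.014, 0.0854]
    - [0, 0, 3, 0.031, 0.031, 0.014, 0.0854]

```text
clock: 1.15
eef_pos: [358.0, -461.5, 302.1]
tool_rot: [3.141, -0.0, 0.58]
force: [0.8, -1.1, 0.2]
width: 85.0
gripper_force: 0.0
```

move_arm:
  steps:
    - [0, 0, 3, 0.031, 0.031, 0.014, 0.0854]
    - [0, 0, 3, 0.031, 0.031, 0.014, 0.0854]
    - [0, 0, 3, 0.009, 0.045, 0, 0.0854]
    - [0, 0, 3, 0.009, 0.045, 0, 0.0854]
    - [0, 0, 3, 0.009, 0.045, 0, 0.0854]

```text
clock: 1.65
eef_pos: [446.2, -264.0, 329.6]
tool_rot: [3.141, -0.0, 0.842]
force: [1.1, 0.6, -0.3]
width: 85.3
gripper_force: 0.0
```

move_arm:
  steps:
    - [0, 0, 3, 0.009, 0.045, 0, 0.0854]
    - [0, 0, 3, 0.009, 0.045, 0, 0.0854]
    - [0, 0, 3, 0.009, 0.045, 0, 0.0854]
    - [0, 0, 3, 0.009, 0.045, 0, 0.0854]
    - [0, 0, 3, 0.009, 0.045, 0, 0.0854]

```text
clock: 2.15
eef_pos: [491.0, -39.2, 329.7]
tool_rot: [3.141, -0.0, 1.103]
force: [1.5, 0.5, 0.1]
width: 85.3
gripper_force: 0.0
```

move_arm:
  steps:
    - [0, 0, 5.4, -0.009, 0.045, -0.006, 0.0854]
    - [0, 0, 5.4, -0.009, 0.045, -0.006, 0.0854]
    - [0, 0, 5.4, -0.009, 0.045, -0.006, 0.0854]
    - [0, 0, 5.4, -0.009, 0.045, -0.006, 0.0854]
    - [0, 0, 5.4, -0.009, 0.045, -0.006, 0.0854]

```text
clock: 2.65
eef_pos: [445.4, 185.7, 299.4]
tool_rot: [3.141, -0.0, 1.576]
force: [1.0, -0.3, -0.2]
width: 85.7
gripper_force: 0.0
```

```bash
cat > look.py <<'E'
from h import *
import sys
s=telemetry.read_state(); print(s["eef_pos"].round(1),s["tool_rot"].round(4),s["qpos"].round(2),s["clock"])
cal=eyes.calibration("wrist"); im,d=eyes.get_image("wrist"); cv2.imwrite(f"pics/{sys.argv[1]}.png",im)
for n in("cartridge_grip","dock"): pin("wrist",n,cal,3)
v,u=np.mgrid[:400,:640]
P=np.stack([(u-cal["cx"])/cal["fx"]*d,(v-cal["cy"])/cal["fy"]*d,d],-1)@Rc(cal).T+cal["position"]
i=im.astype(int); near=(np.hypot(P[...,0]-446,P[...,1]-271)<50)&(d>0)
red=(i[...,2]>90)&(i[...,1]<70)&(i[...,0]<70)&near&(P[...,2]>130)
q=P[red]; print(red.sum(),q.mean(0) if len(q) else''); 
if len(q)>5:
    r=cv2.minAreaRect(q[:,:2].astype(np.float32)); print(r)
    _,V=np.linalg.eigh(np.cov(q[:,:2].T)); print("bar deg",np.degrees(np.arctan2(V[1,1],V[0,1]))%180)
g=(i[...,1]>i[...,2]+25)&(i[...,1]>i[...,0]+15)&near&(P[...,2]>50)
n,l,st,c=cv2.connectedComponentsWithStats(g.astype(np.uint8))
for k in range(1,n):
    if st[k,4]>8: print("green",st[k,4],P[l==k].mean(0).round(1))
E
python3 look.py w1
```

```text
[445.4 185.7 299.4] [ 3.1405 -0.      1.5759] [-0.09  0.34 -0.49  1.87  0.19  0.98 -0.65] 2.65
wrist cartridge_grip 0.97 [444.  274.6 111.6] 
wrist cartridge_grip 0.72 [400.6  -9.3   3.3] 
wrist cartridge_grip 0.7 [318.9 235.2 102.4] 
wrist dock 0.79 [446.8 273.1  -1.7] 
409 [443.59682748 273.19348243 135.20815679]
((444.4393310546875, 272.8215637207031), (34.04384994506836, 11.8478364944458), 87.39336395263672)
bar deg 88.26975066685372
green 27 [411.  289.2  61.6]
green 53 [477.4 263.9  65.3]
```

View pics/w1.png

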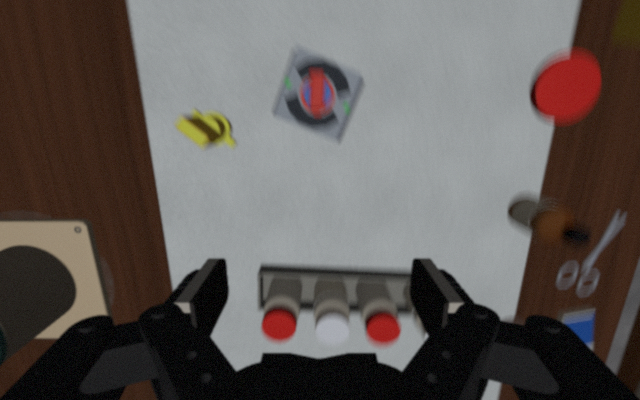

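The picture, slightly motion-blurred, shows the red bar at (318,92) with green marks either side, and the tray below. I'm moving above the grip and checking again from nearer.

move_arm:
  steps:
    - [0, 0, -1, 0, 0.044, -0.01, 0.0854]
    - [0, 0, -1, -0.001, 0.043, -0.02, 0.0854]
    - [0, 0, 0, 0, 0, -0.04, 0.0854]
    - [0, 0, 0, 0, 0, -0.02, 0.0854]
    - [0, 0, 0, 0, 0, 0, 0.0854]

```text
clock: 3.3
eef_pos: [443.9, 268.6, 206.8]
tool_rot: [-3.137, 0.004, 1.536]
force: [-0.7, -0.3, -0.5]
width: 85.1
gripper_force: 0.0
```

```bash
python3 look.py w2
```

```text
[443.9 268.6 206.8] [-3.137   0.0044  1.5359] [-0.29  0.51 -0.45  1.89  0.29  0.81 -0.93] 3.3
wrist cartridge_grip 0.78 [447.4 273.5 110. ] 
wrist cartridge_grip 0.66 [320.1 238.  101.4] 
wrist cartridge_grip 0.38 [748.5 115.4  -0.8] 
wrist dock 0.8 [446.7 276.4  -1. ] 
789 [445.52148275 273.84095424 135.06077791]
((445.62823486328125, 273.3446350097656), (32.96536636352539, 13.050810813903809), 87.76571655273438)
bar deg 86.85619037281218
green 63 [411.7 286.8  61.7]
green 51 [479.4 259.2  62.2]
```

View pics/w2.png

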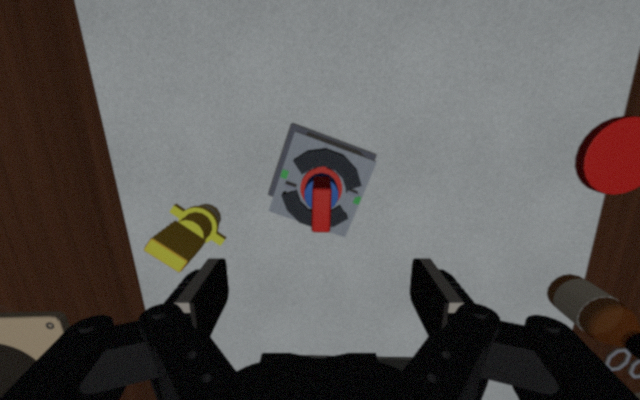

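The near picture shows the red bar's top at (321,210) and the marks at (285,175) and (356,200). From these I get a centre of (445.5,273), a bar angle of about 87.5° and a stop at about 158°. Descending now.

move_arm:
  steps:
    - [0, 0, 0, 0.0015, 0.0045, -0.02, 0.0854]
    - [0, 0, 0, 0, 0, -0.03, 0.0854]
    - [0, 0, 0, 0, 0, -0.02, 0.0854]
    - [0, 0, 0, 0, 0, 0, 0.0854]

```text
clock: 3.85
eef_pos: [446.3, 274.5, 138.7]
tool_rot: [-3.14, 0.002, 1.536]
force: [-0.1, -0.5, -0.7]
width: 85.2
gripper_force: 0.0
```

move_arm:
  steps:
    - [0, 0, 0, -0.0008, -0.0012, -0.02, 0.0854]
    - [0, 0, 0, 0, 0, -0.015, 0.0854]
    - [0, 0, 0, 0, 0, -0.006, 0.0854]
    - [0, 0, 0, 0, 0, 0, 0.0854]
    - [0, 0, 0, 0, 0, 0, 0.0854]

```text
clock: 4.35
eef_pos: [446.5, 275.0, 99.6]
tool_rot: [3.14, -0.001, 1.537]
force: [0.1, 0.5, 0.8]
width: 85.5
gripper_force: 0.0
```

move_arm:
  steps:
    - [0, 0, 0, 0, 0, 0, 0.04]
    - [0, 0, 0, 0, 0, 0, 0.025]
    - [0, 0, 0, 0, 0, 0, 0.02]
    - [0, 0, 0, 0, 0, 0, 0.018]
    - [0, 0, 0, 0, 0, 0, 0.017]

```text
clock: 4.85
eef_pos: [445.6, 274.5, 98.4]
tool_rot: [3.141, -0.0, 1.538]
force: [-0.3, -0.2, -0.3]
width: 17.0
gripper_force: 0.0
```

move_arm:
  steps:
    - [0, 0, 0, 0, 0, 0, 0.015]
    - [0, 0, 0, 0, 0, 0, 0.012]
    - [0, 0, 0, 0, 0, 0, 0.008]
    - [0, 0, 0, 0, 0, 0, 0.005]
    - [0, 0, 0, 0, 0, 0, 0.005]

```text
clock: 5.35
eef_pos: [445.5, 274.4, 98.4]
tool_rot: [-3.142, 0.0, 1.538]
force: [-0.9, -0.3, 2.3]
width: 13.2
gripper_force: 58.4
```

move_arm:
  steps:
    - [0, 0, 5, 0, 0, 0, 0.005]
    - [0, 0, 5, 0, 0, 0, 0.005]
    - [0, 0, 5, 0, 0, 0, 0.005]
    - [0, 0, 5, 0, 0, 0, 0.005]

```text
clock: 5.75
eef_pos: [446.1, 274.8, 98.4]
tool_rot: [3.141, -0.001, 1.89]
force: [-0.5, -0.3, 0.9]
width: 13.4
gripper_force: 58.4
```

```bash
python3 -c "
from h import *
s=telemetry.read_state(); print({k:np.round(s[k],3) for k in('force','torque','eef_pos','tool_rot','qpos')})"
```

```text
{'force': array([-0.474, -0.257,  0.86 ]), 'torque': array([ 0.055, -0.064,  0.012]), 'eef_pos': array([446.108, 274.807,  98.358]), 'tool_rot': array([ 3.141e+00, -1.000e-03,  1.890e+00]), 'qpos': array([-0.309,  0.683, -0.449,  1.978,  0.514,  0.591, -0.785])}
```

Turning freely, so I'll continue.

move_arm:
  steps:
    - [0, 0, 6, 0, 0, 0, 0.005]
    - [0, 0, 6, 0, 0, 0, 0.005]
    - [0, 0, 6, 0, 0, 0, 0.005]
    - [0, 0, 6, 0, 0, 0, 0.005]
    - [0, 0, 6, 0, 0, 0, 0.005]

```text
clock: 6.25
eef_pos: [445.8, 274.0, 98.4]
tool_rot: [-3.141, 0.0, 2.414]
force: [-1.1, -1.5, 2.4]
width: 13.3
gripper_force: 58.7
```

move_arm:
  steps:
    - [0, 0, 5, 0, 0, 0, 0.005]
    - [0, 0, 5, 0, 0, 0, 0.005]
    - [0, 0, 3, 0, 0, 0, 0.005]
    - [0, 0, 2, 0, 0, 0, 0.005]

```text
clock: 6.65
eef_pos: [445.6, 273.8, 98.3]
tool_rot: [-3.141, 0.0, 2.673]
force: [-1.1, -1.7, 4.4]
width: 13.5
gripper_force: 59.0
```

```bash
cat > st.py <<'E'
from h import *
s=telemetry.read_state(); print({k:np.round(s[k],3).tolist() for k in('clock','force','torque','eef_pos','tool_rot','qpos','width')},np.degrees(s['tool_rot'][2]))
E
python3 st.py
```

```text
{'clock': 6.65, 'force': [-1.13, -1.673, 4.392], 'torque': [-0.425, 0.348, -0.077], 'eef_pos': [445.621, 273.785, 98.348], 'tool_rot': [-3.141, 0.0, 2.673], 'qpos': [-0.176, 0.732, -0.663, 1.975, 0.713, 0.682, -0.192], 'width': 13.468} 153.14033986330458
```

move_arm:
  steps:
    - [0, 0, 2, 0, 0, 0, 0.005]
    - [0, 0, 1, 0, 0, 0, 0.005]
    - [0, 0, 0, 0, 0, 0, 0.005]

```text
clock: 6.95
eef_pos: [445.6, 273.9, 98.4]
tool_rot: [-3.141, 0.0, 2.725]
force: [-0.7, -2.4, 5.8]
width: 13.7
gripper_force: 59.1
```

```bash
python3 st.py
```

```text
{'clock': 6.95, 'force': [-0.731, -2.395, 5.838], 'torque': [-0.526, 0.3, 0.016], 'eef_pos': [445.553, 273.869, 98.377], 'tool_rot': [-3.141, 0.0, 2.725], 'qpos': [-0.169, 0.736, -0.676, 1.975, 0.724, 0.688, -0.151], 'width': 13.741} 156.1249782405942
```

move_arm:
  steps:
    - [0, 0, 1.5, 0, 0, 0, 0.005]
    - [0, 0, 0, 0, 0, 0, 0.005]

```text
clock: 7.15
eef_pos: [445.6, 273.9, 98.4]
tool_rot: [-3.141, 0.0, 2.752]
force: [-1.5, -2.4, 6.3]
width: 13.0
gripper_force: 59.1
```

```bash
python3 st.py
```

```text
{'clock': 7.15, 'force': [-1.537, -2.364, 6.27], 'torque': [-0.659, 0.335, 0.046], 'eef_pos': [445.556, 273.892, 98.375], 'tool_rot': [-3.141, 0.0, 2.752], 'qpos': [-0.164, 0.738, -0.683, 1.975, 0.731, 0.692, -0.13], 'width': 13.001} 157.67816703889753
```

move_arm:
  steps:
    - [0, 0, 2, 0, 0, 0, 0.005]
    - [0, 0, 0, 0, 0, 0, 0.005]

```text
clock: 7.35
eef_pos: [445.4, 273.3, 98.4]
tool_rot: [-3.139, 0.0, 2.786]
force: [-1.3, -3.6, 6.4]
width: 13.3
gripper_force: 59.4
```

```bash
python3 st.py
```

```text
{'clock': 7.35, 'force': [-1.326, -3.582, 6.356], 'torque': [-0.869, 0.455, -0.18], 'eef_pos': [445.385, 273.282, 98.354], 'tool_rot': [-3.139, 0.0, 2.786], 'qpos': [-0.159, 0.741, -0.692, 1.975, 0.738, 0.697, -0.102], 'width': 13.315} 159.6432518572233
```

move_arm:
  steps:
    - [0, 0, 2, 0, 0, 0, 0.005]
    - [0, 0, 0, 0, 0, 0, 0.005]

```text
clock: 7.55
eef_pos: [445.4, 273.1, 98.4]
tool_rot: [-3.139, -0.001, 2.817]
force: [-1.7, -3.9, 7.1]
width: 13.4
gripper_force: 63.8
```

```bash
python3 st.py; python3 look.py w3
```

```text
{'clock': 7.55, 'force': [-1.679, -3.905, 7.137], 'torque': [-0.794, 0.522, -1.174], 'eef_pos': [445.382, 273.147, 98.378], 'tool_rot': [-3.139, -0.001, 2.817], 'qpos': [-0.153, 0.744, -0.701, 1.975, 0.744, 0.702, -0.076], 'width': 13.393} 161.403116056578
[445.4 273.1  98.4] [-3.1393e+00 -6.0000e-04  2.8170e+00] [-0.15  0.74 -0.7   1.97  0.74  0.7  -0.08] 7.55
wrist cartridge_grip 0.88 [446.5 275.5 112.5] 
wrist cartridge_grip 0.63 [317.3 235.8 103.9] 
wrist dock 0.73 [445.6 273.2  -5.5] 
2387 [445.42558585 272.91648282 135.163943  ]
((446.4239501953125, 272.58404541015625), (13.094497680664062, 33.85715866088867), 70.5268325805664)
bar deg 160.86981450546148
green 151 [411.4 286.6  61.8]
```

The stop is reached: torque is −1.2 N·m at about 160.5°. I'll ease off slightly and lift.

move_arm:
  steps:
    - [0, 0, -0.8, 0, 0, 0, 0.005]
    - [0, 0, 0, 0, 0, 0.003, 0.005]
    - [0, 0, 0, 0, 0, 0.004, 0.005]
    - [0, 0, 0, 0, 0, 0.004, 0.005]
    - [0, 0, 0, 0, 0, 0, 0.005]

```text
clock: 8.2
eef_pos: [444.9, 273.4, 109.1]
tool_rot: [-3.139, -0.001, 2.806]
force: [-1.0, -2.1, -10.7]
width: 13.5
gripper_force: 59.7
```

```bash
python3 st.py
```

```text
{'clock': 8.2, 'force': [-0.984, -2.059, -10.699], 'torque': [-0.576, 0.341, -0.668], 'eef_pos': [444.883, 273.419, 109.08], 'tool_rot': [-3.139, -0.001, 2.806], 'qpos': [-0.145, 0.728, -0.715, 1.969, 0.722, 0.722, -0.07], 'width': 13.475} 160.78285859620746
```

move_arm:
  steps:
    - [0, 0, -0.8, 0, 0, 0, 0.005]
    - [0, 0, 0, 0, 0, 0, 0.005]

```text
clock: 8.4
eef_pos: [444.9, 273.6, 109.6]
tool_rot: [-3.139, 0.0, 2.793]
force: [-1.8, -3.4, -6.8]
width: 13.1
gripper_force: 59.9
```

```bash
python3 st.py; python3 look.py w4
```

```text
{'clock': 8.4, 'force': [-1.842, -3.42, -6.841], 'torque': [-0.994, 0.662, -0.295], 'eef_pos': [444.897, 273.558, 109.561], 'tool_rot': [-3.139, 0.0, 2.793], 'qpos': [-0.147, 0.726, -0.711, 1.969, 0.72, 0.72, -0.081], 'width': 13.067} 160.04257842627177
[444.9 273.6 109.6] [-3.1393e+00  2.0000e-04  2.7933e+00] [-0.15  0.73 -0.71  1.97  0.72  0.72 -0.08] 8.4
wrist cartridge_grip 0.85 [447.4 274.5 122.8] 
wrist cartridge_grip 0.61 [316.9 235.7 101.2] 
wrist dock 0.73 [446.1 273.   -2.2] 
2383 [444.91013013 273.34416917 146.31288685]
((445.8287048339844, 273.0091857910156), (13.362895011901855, 33.51746368408203), 69.92921447753906)
bar deg 160.09446775432653
green 146 [411.3 286.6  61.8]
```

View pics/w4.png

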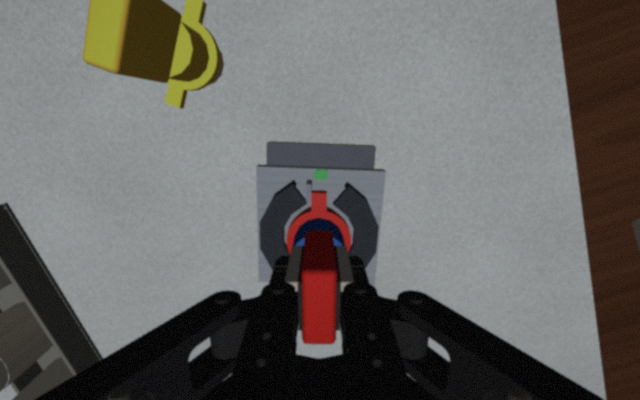

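The bar has risen 11 mm with the tool, and the lug at (319,200) sits in the slot. I'll keep lifting, easing the slight side load.

move_arm:
  steps:
    - [0, 0, 0, -0.0003, -0.0006, 0.003, 0.005]
    - [0, 0, 0, 0, 0, 0.006, 0.005]
    - [0, 0, 0, 0, 0, 0.01, 0.005]
    - [0, 0, 0, 0, 0, 0.01, 0.005]
    - [0, 0, 0, 0, 0, 0.01, 0.005]

```text
clock: 9.05
eef_pos: [446.4, 275.4, 150.3]
tool_rot: [3.138, 0.002, 2.793]
force: [-0.2, 1.0, -1.0]
width: 13.5
gripper_force: 60.7
```

move_arm:
  steps:
    - [0, 0, 0, 0, 0, 0.015, 0.005]
    - [0, 0, 0, 0, 0, 0.02, 0.005]
    - [0, 0, 0, 0, 0, 0.025, 0.005]
    - [0, 0, 0, 0, 0, 0.025, 0.005]
    - [0, 0, 0, 0, 0, 0.02, 0.005]

```text
clock: 9.55
eef_pos: [445.6, 274.6, 255.9]
tool_rot: [3.139, 0.001, 2.793]
force: [-1.1, 1.1, -1.6]
width: 13.5
gripper_force: 60.7
```

move_arm:
  steps:
    - [0, 0, 0, 0, 0, 0.015, 0.005]
    - [0, 0, 0, 0, 0, 0.005, 0.005]
    - [0, 0, 0, 0, 0, 0, 0.005]
    - [0, 0, 0, 0, 0, 0, 0.005]

```text
clock: 9.95
eef_pos: [445.0, 273.5, 272.9]
tool_rot: [-3.141, -0.0, 2.792]
force: [0.4, -0.7, -2.3]
width: 13.5
gripper_force: 60.7
```

```bash
python3 st.py; cat > chk.py <<'E'
from h import *
for c in("scene","top","wrist"):
    cal=eyes.calibration(c); im,d=eyes.get_image(c); cv2.imwrite(f"pics/{c}_now.png",im)
    for n in("cartridge_tip","cartridge_grip","jar_rim"): pin(c,n,cal,2)
E
python3 chk.py
```

```text
{'clock': 9.95, 'force': [0.405, -0.69, -2.255], 'torque': [-0.073, -0.017, -0.008], 'eef_pos': [445.044, 273.47, 272.949], 'tool_rot': [-3.141, -0.0, 2.792], 'qpos': [-0.009, 0.524, -0.899, 1.801, 0.469, 1.047, 0.136], 'width': 13.518} 159.99574597739607
scene cartridge_tip 0.92 [445.9 267.7 186.7] 
scene cartridge_tip 0.69 [319.9 231.2  -2.4] 
scene cartridge_grip 0.87 [323.  233.8 101.7] 
scene cartridge_grip 0.82 [448.1 272.3 289.4] 
scene jar_rim 0.98 [ 476.5 -296.3  129.6] 
scene jar_rim 0.24 [749.3 114.1  -2.1] 
top cartridge_tip 0.58 [446.5 273.2 184.6] 
top cartridge_tip 0.52 [3.191e+02 2.340e+02 3.000e-01] 
top cartridge_grip 0.72 [444.6 271.  289.4] 
top cartridge_grip 0.7 [319.8 232.  101. ] 
top jar_rim 0.85 [ 473.8 -293.4  131.3] 
wrist cartridge_tip 0.69 [447.  272.2 184.6] 
wrist cartridge_grip 0.98 [444.7 276.9 287.9] 
wrist cartridge_grip 0.72 [317.5 235.  102.9]
```

View pics/scene_now.png

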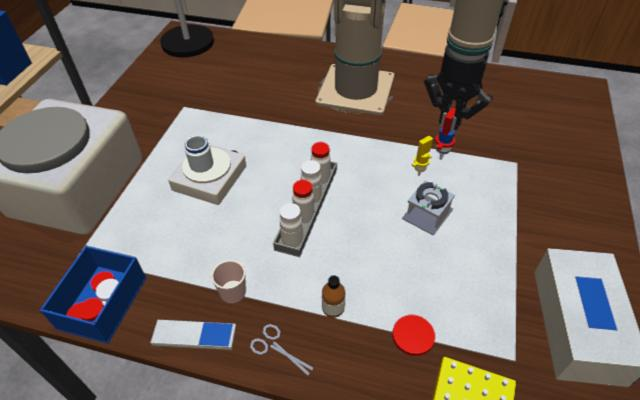

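The cartridge hangs upright in the gripper, clear of the stand, with its tip at about z = 186. The open jar's rim is at about (475,−295). Now carrying it over the tray with the tip about 75 mm above the caps.

move_arm:
  steps:
    - [0, 0, -2, 0.001, -0.02, 0, 0.005]
    - [0, 0, -4, 0.002, -0.035, 0, 0.005]
    - [0, 0, -4, 0.002, -0.04, 0, 0.005]
    - [0, 0, -4, 0.002, -0.04, 0, 0.005]
    - [0, 0, -4, 0.002, -0.04, 0, 0.005]

```text
clock: 11.05
eef_pos: [454.3, 97.4, 273.4]
tool_rot: [3.141, 0.0, 2.476]
force: [0.3, -0.4, -1.2]
width: 13.2
gripper_force: 60.7
```

move_arm:
  steps:
    - [0, 0, -4, 0.002, -0.04, 0, 0.005]
    - [0, 0, -4, 0.002, -0.04, 0, 0.005]
    - [0, 0, -4, 0.002, -0.04, 0, 0.005]
    - [0, 0, -4, 0.002, -0.04, 0, 0.005]
    - [0, 0, -4, 0.002, -0.04, 0, 0.005]

```text
clock: 11.55
eef_pos: [464.2, -102.8, 273.6]
tool_rot: [3.141, 0.0, 2.126]
force: [1.1, -0.3, -2.2]
width: 13.3
gripper_force: 60.7
```

move_arm:
  steps:
    - [0, 0, -4, 0.002, -0.04, 0, 0.005]
    - [0, 0, -4, 0.002, -0.04, 0, 0.005]
    - [0, 0, -4, 0.002, -0.04, 0, 0.005]
    - [0, 0, -2, 0.002, -0.03, 0, 0.005]
    - [0, 0, 0, 0, -0.015, 0, 0.005]

```text
clock: 12.05
eef_pos: [471.9, -269.5, 273.0]
tool_rot: [-3.141, 0.001, 1.881]
force: [0.4, 0.4, -1.3]
width: 13.2
gripper_force: 60.7
```

move_arm:
  steps:
    - [0, 0, 0, 0.002, -0.014, 0, 0.005]
    - [0, 0, 0, 0.001, -0.009, 0, 0.005]
    - [0, 0, 0, 0, -0.002, -0.01, 0.005]
    - [0, 0, 0, 0, 0, -0.008, 0.005]
    - [0, 0, 0, 0, 0, 0, 0.005]

```text
clock: 12.55
eef_pos: [474.4, -289.5, 253.7]
tool_rot: [-3.139, -0.003, 1.887]
force: [-0.6, 0.5, -0.3]
width: 12.9
gripper_force: 60.7
```

move_arm:
  steps:
    - [0, 0, 0, 0, 0, 0, 0.005]
    - [0, 0, 0, 0, 0, 0, 0.005]

```text
clock: 12.75
eef_pos: [475.6, -290.5, 255.5]
tool_rot: [3.141, 0.0, 1.886]
force: [-0.1, -0.0, -1.7]
width: 13.4
gripper_force: 60.7
```

```bash
python3 st.py; python3 chk.py; python3 - <<'E'
from h import *
a=cv2.resize(cv2.imread("pics/scene_now.png")[90:210,140:270],None,fx=3,fy=3,interpolation=2)
b=cv2.resize(cv2.imread("pics/wrist_now.png")[100:400,160:480],(400,360))
cv2.imwrite("pics/j1.png",np.hstack([a,b]))
# fit circle to the blue neck band / rim in the first pictures
for c in("scene","top"):
    cal=eyes.calibration(c); d=np.load(f"{c}0.npy"); v,u=np.mgrid[:400,:640]
    P=np.stack([(u-cal["cx"])/cal["fx"]*d,(v-cal["cy"])/cal["fy"]*d,d],-1)@Rc(cal).T+cal["position"]
    m=(np.hypot(P[...,0]-475,P[...,1]+295)<40)&(P[...,2]>125)&(P[...,2]<140)&(d>0)
    q=P[m]; print(c,len(q),q[:,2].mean(),cv2.minEnclosingCircle(q[:,:2].astype(np.float32)))
E
```

```text
{'clock': 12.75, 'force': [-0.053, -0.048, -1.678], 'torque': [-0.038, -0.014, -0.012], 'eef_pos': [475.6, -290.541, 255.529], 'tool_rot': [3.141, 0.0, 1.886], 'qpos': [0.902, 0.526, -0.616, 1.739, 0.354, 0.99, 0.467], 'width': 13.397} 108.05620284423455
scene cartridge_tip 0.83 [320.2 235.    0.4] 
scene cartridge_tip 0.79 [ 476.4 -297.2  173. ] 
scene cartridge_grip 0.88 [323.8 238.5 102.7] 
scene cartridge_grip 0.75 [ 478.2 -290.9  270.2] 
scene jar_rim 0.77 [ 476.  -294.9  129.9] 
top cartridge_tip 0.69 [ 476.7 -291.2  169.6] 
top cartridge_tip 0.58 [321.1 236.3  -0.6] 
top cartridge_grip 0.76 [317.2 234.  100.9] 
top cartridge_grip 0.54 [ 475.4 -294.7  275. ] 
top jar_rim 0.67 [ 475.  -294.6  130.9] 
top jar_rim 0.62 [ 478.4 -295.7  172.9] 
wrist cartridge_tip 0.84 [ 477.2 -295.3  166.9] 
wrist cartridge_tip 0.37 [ 468.7 -281.7    0.5] 
wrist cartridge_grip 0.62 [ 474.8 -290.7  269.7] 
wrist jar_rim 0.89 [ 474.7 -296.3  135.4] 
scene 173 129.97740526558553 ((478.4631042480469, -293.7540283203125), 30.052204132080078)
top 161 130.7451830699685 ((473.9474182128906, -292.1273498535156), 27.713878631591797)
```

View pics/j1.png

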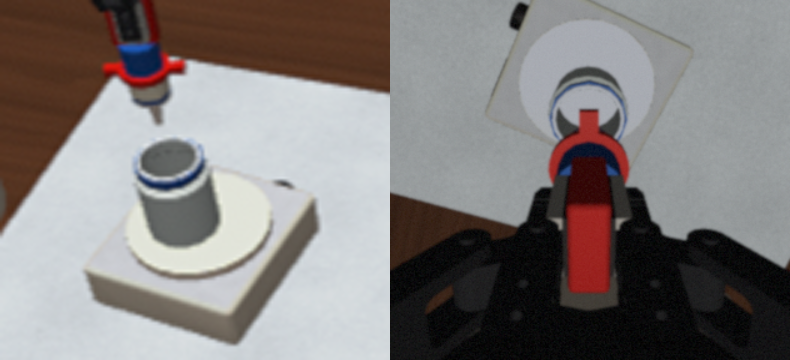

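The left crop shows the nozzle tip above the jar at about (158,122), with the mouth centred at about (169,158). The right crop shows the grip along the fingers. I'll lower partway, then measure the tip and the mouth in the same pictures to cancel camera bias.

move_arm:
  steps:
    - [0, 0, 0, 0, -0.0015, -0.01, 0.005]
    - [0, 0, 0, 0, -0.0015, -0.008, 0.005]
    - [0, 0, 0, 0, 0, -0.004, 0.005]
    - [0, 0, 0, 0, 0, 0, 0.005]
    - [0, 0, 0, 0, 0, 0, 0.005]

```text
clock: 13.85
eef_pos: [475.3, -294.1, 233.1]
tool_rot: [-3.142, -0.0, 1.885]
force: [0.4, 0.5, -0.9]
width: 13.6
gripper_force: 60.7
```

```bash
cat > rel.py <<'E'
from h import *
s=telemetry.read_state(); t=s["eef_pos"]; print(t,s["tool_rot"])
acc={}
for k in range(4):
  for c in("scene","top","wrist"):
    cal=eyes.calibration(c); im,d=eyes.get_image(c); 
    if k==0: cv2.imwrite(f"pics/{c}_r.png",im)
    for n,z in(("cartridge_tip",t[2]-86.4),("jar_rim",132)):
        for q in finder.pinpoint(c,n):
            p=w(cal,q["location"])
            if np.hypot(*(p[:2]-[475,-294]))<15 and abs(p[2]-z)<12:
                r=p-cal["position"]; e=cal["position"]+r*(z-cal["position"][2])/r[2]
                acc.setdefault((c,n),[]).append(e[:2]); break
for a,b in acc.items(): print(a,len(b),np.mean(b,0).round(1),np.std(b,0).round(1))
E
python3 rel.py; python3 - <<'E'
from h import *
c=eyes.calibration("scene");im=cv2.imread("pics/scene_r.png")
cv2.imwrite("pics/j2.png",cv2.resize(im[100:180,160:240],None,fx=7,fy=7,interpolation=cv2.INTER_CUBIC))
E
```

```text
[ 475.34152021 -294.05238839  233.11922107] [-3.14154886e+00 -4.17068531e-04  1.88497073e+00]
('scene', 'cartridge_tip') 4 [ 473.2 -299.9] [3.6 1.9]
('scene', 'jar_rim') 4 [ 478.5 -293.6] [0.7 1.6]
('top', 'jar_rim') 4 [ 473.2 -291.5] [2.2 1.5]
('wrist', 'cartridge_tip') 4 [ 475.8 -296.4] [0.7 0.4]
('wrist', 'jar_rim') 3 [ 474.3 -294.2] [0.8 1.1]
('top', 'cartridge_tip') 3 [ 476.  -296.3] [1.5 0.6]
```

View pics/j2.png

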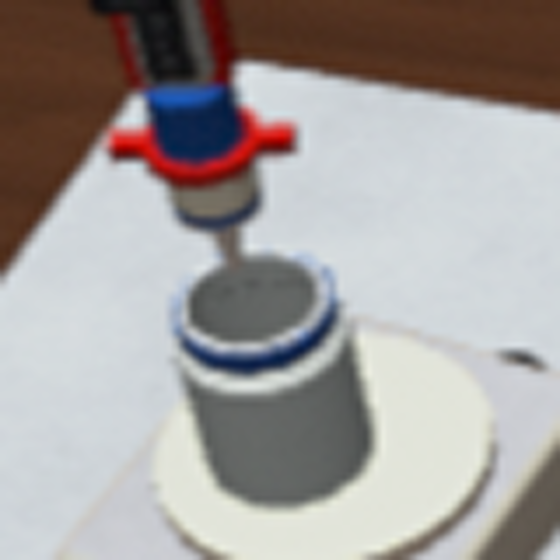

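```bash
python3 - <<'E'
from h import *
c=eyes.calibration("scene")
def P(u,v,z):
    r=Rc(c)@[(u-c["cx"])/c["fx"],(v-c["cy"])/c["fy"],1]; return c["position"]+r*(z-c["position"][2])/r[2]
for a,z in(((236,265),146.7),((254,297),132)):
    print(P(159.57+(a[0])/7,99.57+a[1]/7,z).round(1))
for a in((187,297),(322,297),(254,252),(254,342)): print(P(159.57+a[0]/7,99.57+a[1]/7,132).round(1))
E
```

```text
[ 476.6 -296.9  146.7]
[ 475.5 -293.9  132. ]
[ 481.2 -316.2  132. ]
[ 469.7 -271.4  132. ]
[ 454.2 -303.6  132. ]
[ 496.3 -284.5  132. ]
```

The crop shows the tip at (236,265) and the mouth ellipse centred at (254,297), 46 mm wide as it should be. The cameras agree the tip is about (+1,−3) mm off the middle, so I'll correct that and lower to 10 mm above the rim.

move_arm:
  steps:
    - [0, 0, 0, -0.001, 0.003, 0, 0.005]
    - [0, 0, 0, 0, 0, -0.003, 0.005]
    - [0, 0, 0, 0, 0, -0.0015, 0.005]
    - [0, 0, 0, 0, 0, 0, 0.005]
    - [0, 0, 0, 0, 0, 0, 0.005]

```text
clock: 16.15
eef_pos: [474.3, -291.2, 228.7]
tool_rot: [-3.142, -0.0, 1.885]
force: [0.8, -0.5, -0.8]
width: 13.0
gripper_force: 60.7
```

```bash
python3 rel.py; python3 st.py; python3 - <<'E'
from h import *
a,b=cv2.imread("pics/scene_r.png"),cv2.imread("pics/top_r.png")
cv2.imwrite("pics/j3.png",np.hstack([cv2.resize(a[100:180,160:240],None,fx=5,fy=5,interpolation=2),cv2.resize(a,None,fx=.625,fy=.625)[:,:].copy()[:250] if 0 else cv2.resize(a[80:280,140:340],(400,400))]))
E
```

```text
[ 474.28728863 -291.18393726  228.72791691] [-3.14153554e+00 -1.24024609e-04  1.88480379e+00]
('scene', 'jar_rim') 4 [ 478.5 -293.6] [1.8 1.4]
('top', 'cartridge_tip') 3 [ 475.5 -291.9] [2.  0.5]
('top', 'jar_rim') 4 [ 474.8 -292.7] [0.4 1.6]
('wrist', 'cartridge_tip') 4 [ 476.1 -290.9] [0.3 1.4]
('wrist', 'jar_rim') 4 [ 475.1 -294.7] [1.2 2.2]
('scene', 'cartridge_tip') 3 [ 473.4 -295.9] [1.2 1.2]
{'clock': 17.95, 'force': [-0.702, 0.317, -0.506], 'torque': [0.012, -0.009, 0.023], 'eef_pos': [474.321, -291.157, 228.82], 'tool_rot': [3.142, -0.0, 1.885], 'qpos': [0.892, 0.554, -0.6, 1.774, 0.38, 0.931, 0.445], 'width': 13.617} 107.99321935652891
```

View pics/j3.png

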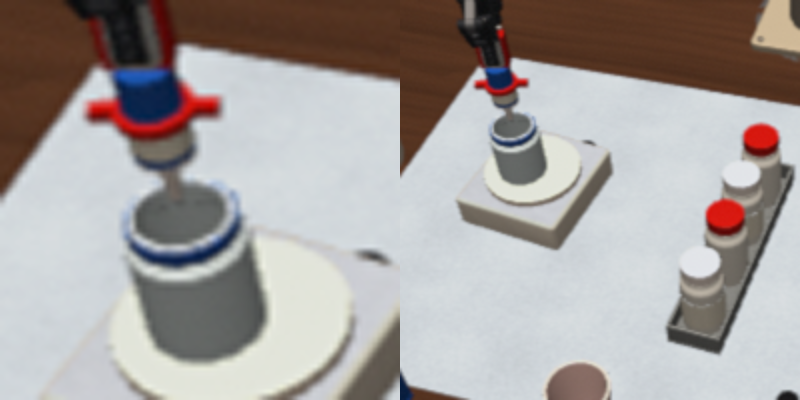

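```bash
python3 -c "
from h import *
print(ctrl.finish_job())"
```

```text
the job is handed in; nothing more can be done
None
```

The job is handed in: the cartridge is out of its stand and held upright and still, its nozzle tip about 10 mm above the open jar's rim and within about 2 mm of the middle of the mouth by my best estimate, at about 18 s of the 51 s allowed.

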